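Hang the dipping basket and hold the sprung arm at its stop

ROBOT

A 6-joint arm with a two-finger parallel gripper is mounted at the origin on a cart in front of the work surface, level with it; the furniture and walls round the work are solid. World frame = base frame: x ahead of the robot, y to its left, z up, the work surface at z = 0. Lengths are in mm, angles in rad, forces in N, time in s.
With the tool pointing down it reaches from about 225 to 875 mm from the base axis. Payload 3.4 kg.
Tool frame: the origin (TCP) lies on the centre line of the jaws, within the pads' length; the fingertips stand 25 mm ahead of it and the grasp point (between the pads) lies 6 mm ahead of it (ctrl.finger_overhang is the distance from the TCP to the fingertips, in mm); z points along the fingers, y is the direction in which the jaws open and shut (so a half turn about z gives the same grasp; the last joint's range is limited). The gripper opens to 85 mm and grips with 20 to 120 N. Pads are 22 mm wide; open, the fingers measure 114 mm over their backs; the gripper's body (76 mm by 85 mm) begins 54 mm behind the grasp point. The pads swing forward as they close: fully open they stand 13 mm farther back than shut.
Start: joints at [1.219, 0.276, 1.505, -0, 1.361, -0.121], TCP at [131.549, 559.781, 256.328] pointing down, gripper open.
Joint ranges: [-2.89, 2.89], [-0.75, 2.08], [0.22, 2.7], [-1.18, 4.32], [0.11, 2.71], [-2.7, 2.7]. Speed limits (rad/s): [2.57, 2.57, 3.14, 3.14, 3.14, 3.14].

INTERFACE

Orientations are given as a unit quaternion [w, x, y, z].
In Python, from bench import status, snapshot, order, ctrl gives the robot as it stands. The module is installed in compiled form; this text tells all that it offers.
- The arm moves only by the shell command python3 -m creep 'ROWS' [FORCE]. ROWS is a JSON object of lists of equal length, an entry for each row: "travel": the shift along the tool's x, y, z in cm, a list of three; "twist": the turn, a rotation vector about the tool's x, y, z in degrees, a list of three; "hand": the opening, from -1 (shut) to 1 (fully open). A call has 1 to 20 rows; each row is the pose to reach, as a shift and turn from the pose commanded when the call began, along the tool's axes at that moment; what a row does not reach only later rows make up. A row lasts 1/8 s, in which the tool goes at most 62.5 mm and 10.7 degrees, less where a joint would pass 70% of its speed; a pose out of reach is approached as far as the arm can. A call with a gripper value outside its range is refused whole. The fingers move at their own pace and stop on an object; FORCE is the grip in N (left out, the last holds). Time passes only in rows, so rows that repeat a pose let the fingers close. It gives the time, the measured TCP pose, the force and the opening at its end, in the units of the state.
- status.sense(): the state, without advancing time (a new reading comes with each control period).
- snapshot(name): name is "side" or "top" or "wrist"; returns a dict with "frame" (384x512x3 uint8, red, green, blue), "K" (3x3 intrinsics, pixels), "R" (3x3) and "t" (3): a world point X has camera coordinates R X + t. Camera axes: x right, y down, z forward; pixel columns grow to the right and rows downward; lengths in mm; the calibration is good to about 2 mm. The wrist camera is an equidistant fisheye: a pixel r from the principal point sees the ray r / f radians off the axis. A picture is of the moment at which its call begins. There is no depth.
- order.close_job(): hands the job in, once; it reports no verdict.
The state is a dict: "t": time; "qpos": joint angles; "joint_velocities": joint speeds; "effort": joint torques, N m; "tcp_pos": TCP position; "orientation": TCP orientation; "ft_force": force on the tool from outside, world axes, zero at the start; "torque": the same for the moment, N m; "finger_gap": opening from 0.0 (shut) to 1.0 (fully open).
Only numpy, scipy, OpenCV 4.12 (cv2) and the standard library are available. Lean on these libraries where they do the work, as an engineer would, in place of code of your own. Each camera call takes 0.05 s, during which the arm holds its last target.

TASK

Hang the wire basket by its bail on the twin hook of the stand's sprung arm and let go of it. Then swing the arm toward you against its spring, slowly enough that the basket stays hung, until it reaches its stop, and finish while still holding it there with the basket hanging free on both hooks. Leave the other things on the table where they are.

Things in the scene. Friction and masses are not known exactly. Their poses are not given: they have to be found in the camera images.
- basket_grip (a point): Middle of the level top bar of the basket's stiff bail, on the bar's axis, 150 mm above the basket's underside. x along the bar, z up. The bar is 8 mm round rod with a wooden sleeve 14 mm thick over its middle 36 mm; the bail's upright rods stand 52 mm either side; free for 84 mm below.
- basket: The loose steel-wire basket, standing on the table at the left: 109 x 85 mm, rim 52 mm high, two test tiles wedged fast in it, 0.2 to 0.4 kg in all. The bail rises from its two short sides and has no hinge. Origin at the centre of its underside, x along the bail's bar, z up.
- pivot (a point): Vertical pivot axis of the arm on the fixed stand (round foot 124 mm wide, thin post, disc 92 mm wide under the arm), at the arm's centre line, 240 mm up. Nothing stands above the arm but its peg, hook tips, hub cap and two low stop pins near the axis. z up; x, y: the stand's, turned up to 0.25 rad either way from the world's; the parked arm points along its -y, to the robot's right.
- swing_arm (a joint): Arm angle, rad: 0 parked at its rest pin, 1.05 at its stop, against the other pin. It grows clockwise seen from above: the free end comes from the robot's right towards the robot. The spring always drives it back (0.35 N m parked, 0.72 N m at the stop); it does not stay where it is left.
- hook_seat (a point): Where the bar's axis lies when hung, at the arm's free end, 204 mm from the pivot. -y outward along the arm, x across, z up. Two 8 mm prongs, 62 mm apart, run out from a cross-piece 76 mm inward, dip 8 mm to a seat 20 mm long, and end in tips 22 mm farther out and 22 mm above this point. The bar, parallel to x, comes in over the tips from outside (prongs between the bail's uprights), then down.
- handle_peg (a point): Black upright round handle peg on the arm, 16 mm in diameter, 90 mm from the pivot axis. The point is on its axis, 34 mm above the arm's centre line, 20 mm below the peg's top and 29 mm above the arm's upper face. -y outward along the arm, x across it.
- cup: Bystander, to be left alone: small bisque beaker, 65 mm wide and 59 mm high, standing at the front of the table; origin at the centre of its underside.
- tape: Bystander, to be left alone: roll of masking tape lying flat, 104 mm across and 25 mm high, at the front, right of the middle; origin at the centre of its underside.
- small_pot: Bystander, to be left alone: small white pot with a black lid, 52 mm wide and 43 mm high, between the stand and the turntable; origin at the centre of its underside.
- jar_right: Bystander, to be left alone: small screw-cap jar, 54 mm wide and 83 mm high, at the right of the front edge; origin at the centre of its underside.
- jar_left: Bystander, to be left alone: small screw-cap jar, 54 mm wide and 82 mm high, at the front left beyond the basket; origin at the centre of its underside.
- wood_rib: Bystander, to be left alone: flat half-moon wooden rib, 48x92x6 mm, lying at the front; origin at the centre of its underside.

How it is judged (in metres and radians):
On the way:
1. the basket hangs by its bail on both prongs, let go of, with the arm still parked (within 0.2 rad) (x of basket_grip in the frame of hook_seat between -0.028 and 0.028 m and y of basket_grip in the frame of hook_seat between -0.02 and 0.06 m and z of basket_grip in the frame of hook_seat between -0.012 and 0.012 m and angle between the x axis of basket_grip and the x axis of hook_seat, either way round below 0.3 rad and angle between basket_grip's own z axis and vertical below 0.35 rad and contact force between each of the fingers, the arm and basket below 0.2 N and contact force between swing_arm and basket above 0.8 N and value of joint swing_arm below 0.2 rad), for 0.2 s.
At the end, for the whole second after the job is handed in: the robot holds the arm within 0.06 rad of its stop (over 1.5 N); the basket, untouched and still, hangs on both prongs: bar within 28 mm across, 20 mm outward, 60 mm inward and 12 mm in height of the hook seat, square to the arm within 0.3 rad, upright within 0.35 rad, 60 mm clear of the table (x of basket_grip in the frame of hook_seat between -0.028 and 0.028 m and y of basket_grip in the frame of hook_seat between -0.02 and 0.06 m and z of basket_grip in the frame of hook_seat between -0.012 and 0.012 m and angle between the x axis of basket_grip and the x axis of hook_seat, either way round below 0.3 rad and angle between basket_grip's own z axis and vertical below 0.35 rad and contact force between each of the fingers, the arm and basket below 0.2 N and contact force between swing_arm and basket above 0.8 N and value of joint swing_arm above 0.99 rad and contact force between any of the fingers, the arm and swing_arm above 1.5 N and height (world z) of basket above 0.06 m and linear speed of basket below 0.08 m/s); the arm keeps its last pose, push and grip.
It fails at once if one of the bystanders is shifted by more than 30 mm or knocked over (distance of any of cup, tape, small_pot, jar_right, jar_left, wood_rib from where it was at the start of the episode above 0.03 m or angle between any of cup, tape, small_pot, jar_right, jar_left, wood_rib's own z axis and vertical above 0.5 rad).
It also fails if it takes over 67 s, if anything falls off the work surface, if the arm or the gripper's body presses on something with over 40 N, if the wrist force passes 120 N, or if a joint passes its speed limit or range.

## Working session

There is one attempt and no reset: what is moved stays moved. The work goes in short steps, Python scripts to look and compute and a shell command to move; the robot and the scene stay as the last step left them, time stands still between calls to the robot, and variables do not carry over. Pictures are saved under pics/ and viewed, and the job is handed in when it is done.

```bash
mkdir -p pics; ls; python3 - <<'E'
from bench import status, snapshot, order, ctrl
import cv2
print(status.sense()); print(ctrl.finger_overhang)
for n in ["side","top","wrist"]:
    s=snapshot(n); cv2.imwrite(f"pics/{n}0.png",s["frame"][:,:,::-1]); print(n,s["K"].round(1).tolist(),s["R"].round(4).tolist(),s["t"].round(1).tolist())
E
```

```text
pics
{'t': 0.0, 'qpos': array([ 1.21897472e+00,  2.76599959e-01,  1.50619108e+00, -2.28818443e-05,
        1.36070242e+00, -1.20989830e-01]), 'joint_velocities': array([-5.80507726e-04,  1.85165399e-03, -1.54050851e-03, -5.85936840e-05,
        8.76252651e-04,  1.33405367e-03]), 'effort': array([ 8.40312259e-04, -4.16784525e+01, -2.45800102e+01,  2.12357901e-05,
        1.13124165e-02,  1.05881725e-05]), 'tcp_pos': array([131.3818601 , 559.26281144, 255.4137612 ]), 'orientation': array([-2.11716812e-04,  1.15157389e-01,  9.93346804e-01, -9.26584537e-04]), 'ft_force': array([-0.33053401,  0.4258466 ,  0.95585757]), 'torque': array([ 0.00943546, -0.02466158,  0.05447484]), 'finger_gap': 1.0030370219568827}
25.0
side [[355.6, 0.0, 256.5], [0.0, 355.6, 192.0], [0.0, 0.0, 1.0]] [[0.9975, -0.0675, 0.0195], [-0.021, -0.5514, -0.834], [0.0671, 0.8315, -0.5515]] [-525.7, 195.6, 1308.8]
top [[415.9, 0.0, 262.6], [0.0, 415.9, 199.5], [0.0, 0.0, 1.0]] [[-0.0306, -0.9995, -0.0016], [-0.9958, 0.0306, -0.086], [0.086, -0.001, -0.9963]] [101.7, 520.8, 1388.5]
wrist [[297.3, 0.0, 254.5], [0.0, 297.3, 192.2], [0.0, 0.0, 1.0]] [[0.2293, 0.9734, -0.0019], [0.9248, -0.2172, 0.3123], [0.3036, -0.0733, -0.95]] [-575.0, -40.4, 379.5]
```

View pics/side0.png

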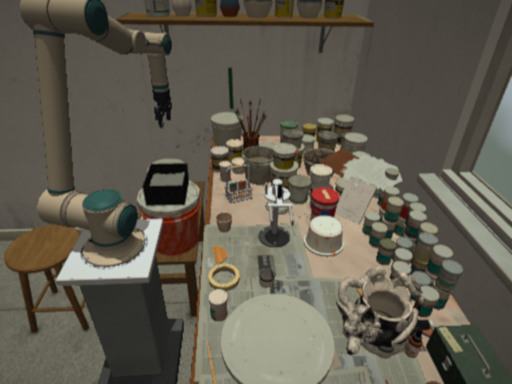

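View pics/top0.png

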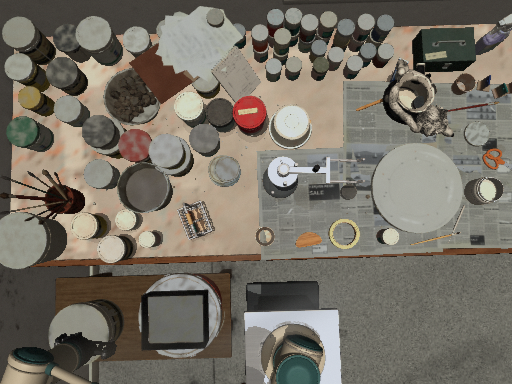

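View pics/wrist0.png

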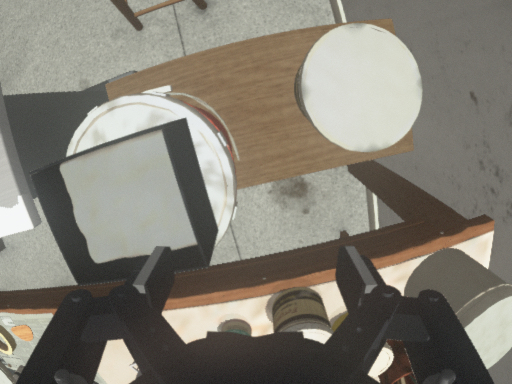

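The top view shows the basket at about (197,220), the stand hub at (282,172), and the arm running to (327,168), with the prongs beyond. I'll enlarge those areas.

```bash
python3 - <<'E'
import cv2,numpy as np
t=cv2.imread("pics/top0.png"); s=cv2.imread("pics/side0.png")
cv2.imwrite("pics/a.png",cv2.resize(t[140:260,165:365],None,fx=4,fy=4,interpolation=cv2.INTER_CUBIC))
cv2.imwrite("pics/b.png",cv2.resize(s[150:260,200:340],None,fx=5,fy=5,interpolation=cv2.INTER_CUBIC))
E
```

```text
(no output)
```

View pics/a.png

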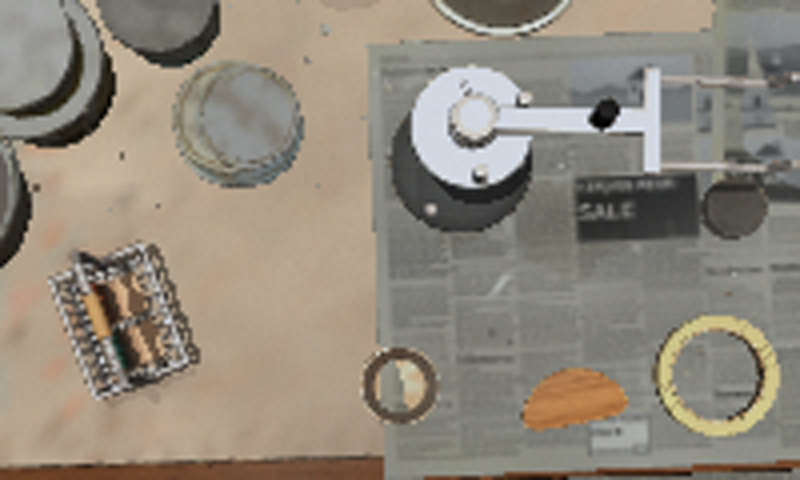

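View pics/b.png

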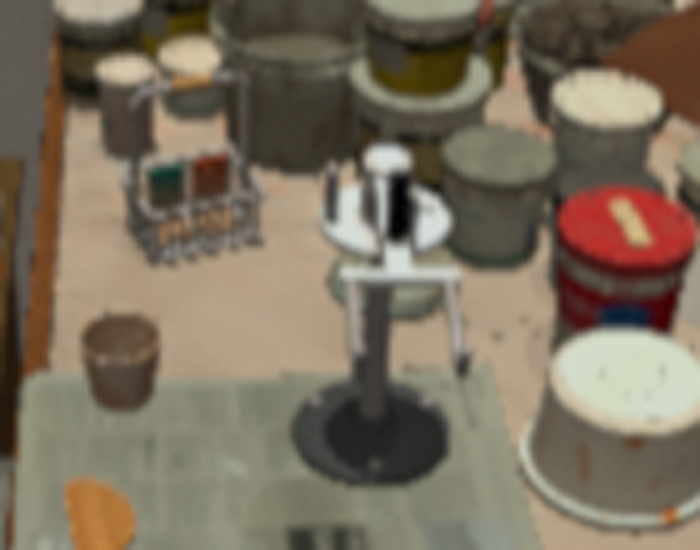

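In the enlarged top crop the bail sleeve is at about (100,308), the hub at (473,116), the peg near (605,113) and the cross-piece at (652,120). In the side crop the sleeve is at (192,81). Next I'll refine these with masks and cast rays.

```bash
cat > h.py <<'E'
import numpy as np, cv2
from bench import status, snapshot
def ray(s,u,v):
    c=-s["R"].T@s["t"]; d=s["R"].T@(np.linalg.inv(s["K"])@np.array([u,v,1.])); return c,d/np.linalg.norm(d)
def onz(s,u,v,z):
    c,d=ray(s,u,v); return c+d*(z-c[2])/d[2]
def tri(s1,p1,s2,p2):
    c1,d1=ray(s1,*p1); c2,d2=ray(s2,*p2)
    a=np.linalg.lstsq(np.stack([d1,-d2],1),c2-c1,rcond=None)[0]
    A=c1+a[0]*d1;B=c2+a[1]*d2; return (A+B)/2,np.linalg.norm(A-B)
def proj(s,X):
    c=s["R"]@np.asarray(X,float)+s["t"]; p=s["K"]@c; return p[:2]/p[2]
E
python3 - <<'E'
from h import *
T=snapshot("top");S=snapshot("side")
hsv=cv2.cvtColor(T["frame"],cv2.COLOR_RGB2HSV); hs=cv2.cvtColor(S["frame"],cv2.COLOR_RGB2HSV)
def blobs(m,off):
    n,l,st,c=cv2.connectedComponentsWithStats(m.astype(np.uint8))
    for i in range(1,n):
        if st[i,4]>4: print(st[i],c[i])
print("orange top");m=np.zeros(hsv.shape[:2],bool);w=hsv[200:245,175:220];m[200:245,175:220]=(w[...,0]<22)&(w[...,1]>130)&(w[...,2]>110);blobs(m,0)
print("orange side");m=np.zeros(hsv.shape[:2],bool);w=hs[155:205,220:260];m[155:205,220:260]=(w[...,0]<22)&(w[...,1]>130)&(w[...,2]>90);blobs(m,0)
print("white top");m=np.zeros(hsv.shape[:2],bool);w=T["frame"][150:190,265:335];m[150:190,265:335]=w.min(2)>185;blobs(m,0)
print("black peg");m=np.zeros(hsv.shape[:2],bool);w=T["frame"][160:180,305:325];m[160:180,305:325]=w.max(2)<50;blobs(m,0)
def c(x,y): return (x/4+165,y/4+140)
def d(x,y): return (x/5+200,y/5+150)
print("sleeve",tri(T,c(100,308),S,d(192,81)))
print("bar ends by z146:",onz(T,*c(83,260),150),onz(T,*c(127,375),150))
print("side ends")
print("hub cap tri",tri(T,c(473,114),S,d(387,155)))
print("peg top",tri(T,c(608,108),S,d(400,178)))
for nm,p,z in [("hub",(473,116),255),("peg top",(608,108),294),("cross top",(653,70),245),("cross bot",(652,170),245),("prongA",(700,80),240),("prongB",(700,164),240),("armroot",(510,120),245),("armend",(645,121),245)]:
    print(nm,onz(T,*c(*p),z).round(1))
for nm,x,y in [("jarleft?",0,0)]: pass
for n,p,z in [("basket c1",(50,283),52),("c2",(150,243),52),("c3",(200,357),52),("c4",(103,398),0)]: print(n,onz(T,*c(*p),z).round(1))
E
```

```text
orange top
orange side
[235 166   7   2  11] [237.45454545 166.36363636]
white top
[268 157  46  30 683] [284.89311859 170.74231332]
[316 157  14  26 143] [325.76223776 169.98601399]
black peg
[313 165   7   7  34] [315.79411765 167.97058824]
sleeve (array([466.6296586 , 310.5540616 , 149.50936763]), np.float64(1.8916466134549963))
bar ends by z146: [503.0490483  322.97297496 150.        ] [413.70207369 290.57421181 150.        ]
side ends
hub cap tri (array([593.80017437,  23.85375046, 249.32614077]), np.float64(4.6905660376136185))
peg top (array([589.08903048, -67.62377578, 288.65612992]), np.float64(5.259616484761185))
hub [589.1  24.3 255. ]
peg top [585.6 -66.7 294. ]
cross top [ 620.1 -106.9  245. ]
cross bot [ 547.7 -103.   245. ]
prongA [ 612.7 -141.3  240. ]
prongB [ 551.6 -138.5  240. ]
armroot [587.   -2.7 245. ]
armend [583.2 -99.5 245. ]
basket c1 [492.5 368.7  52. ]
c2 [523.2 285.2  52. ]
c3 [427.5 245.7  52. ]
c4 [396.1 335.3   0. ]
```

```bash
python3 - <<'E'
import cv2,numpy as np
t=cv2.imread("pics/top0.png"); s=cv2.imread("pics/side0.png")
cv2.imwrite("pics/c.png",cv2.resize(t[145:205,255:375],None,fx=6.6,fy=6.6,interpolation=cv2.INTER_NEAREST))
cv2.imwrite("pics/d.png",cv2.resize(t[195:245,165:225],None,fx=10,fy=10,interpolation=cv2.INTER_NEAREST))
E
```

```text
(no output)
```

View pics/c.png

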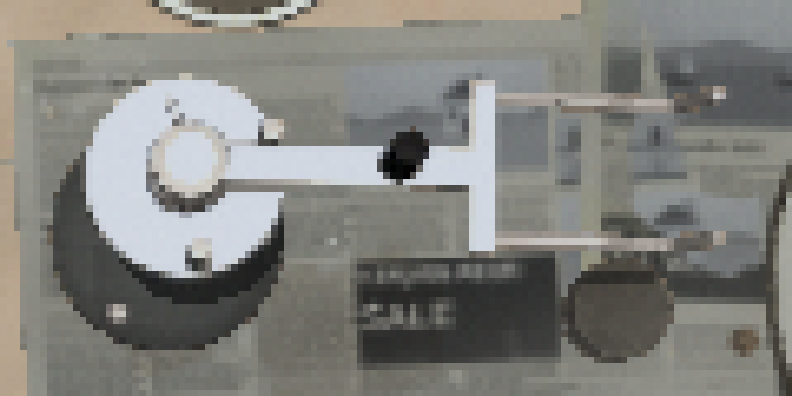

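View pics/d.png

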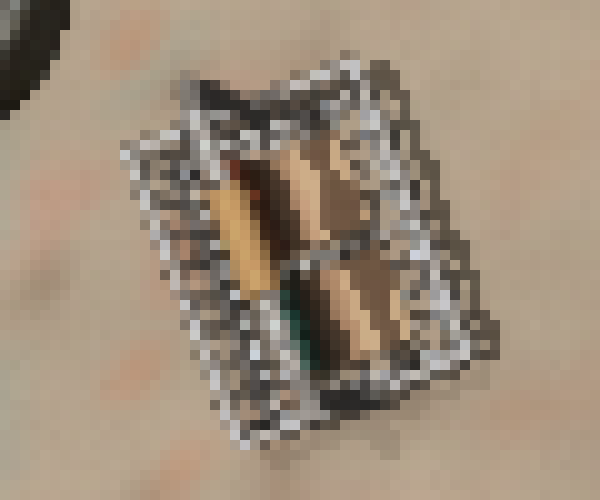

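```bash
python3 - <<'E'
from h import *
T=snapshot("top");S=snapshot("side")
c=lambda x,y:(x/6.6+255-.5,y/6.6+145-.5)
d=lambda x,y:(x/10+165-.5,y/10+195-.5)
e=lambda x,y:(x/5+200-.5,y/5+150-.5)
print("hubcap",onz(T,*c(190,156),258)); 
for z in(245,):
  a,b=onz(T,*c(240,164.5),z),onz(T,*c(462,164.5),z); print("arm",a,b,np.arctan2(*(b-a)[[1,0]])*57.3)
  a,b=onz(T,*c(483,82),z),onz(T,*c(483,250),z); print("cross",a,b,(a+b)/2,np.arctan2(*(b-a)[[1,0]])*57.3)
for z in (255,262):
  a,b=onz(T,*c(720,93),z),onz(T,*c(720,238),z); print("tips",z,a,b,(a+b)/2,np.linalg.norm(a-b))
a,b=onz(T,*c(400,165),245),onz(T,*c(413,137),294);print("peg base/top",a,b)
a,b=onz(T,*d(190,85),150),onz(T,*d(310,410),150);print("bar",a,b,(a+b)/2,np.linalg.norm(a-b),np.arctan2(*(b-a)[[1,0]])*57.3)
print("sleeve",onz(T,*d(240,242),150))
k=[onz(T,*d(*p),52) for p in[(128,152),(350,65),(465,352),(240,440)]];print("rim",np.array(k).round(1),np.mean(k,0))
b=cv2.cvtColor(S["frame"],cv2.COLOR_RGB2BGR)
cv2.imwrite("pics/e.png",cv2.resize(b[170:235,258:308],None,fx=9,fy=9,interpolation=cv2.INTER_NEAREST))
E
```

```text
hubcap [591.07609463  24.30575772 258.        ]
arm [588.7662227    1.98491384 245.        ] [585.7872072  -94.58622038 245.        ] -91.77365313925904
cross [ 621.83722021 -105.32103946  245.        ] [ 548.05215373 -102.06951254  245.        ] [ 584.94468697 -103.695276    245.        ] 177.48982119497947
tips 255 [ 612.00330918 -205.90848055  255.        ] [ 548.87956211 -202.65732465  255.        ] [ 580.44143564 -204.2829026   255.        ] 63.20741617116092
tips 262 [ 610.75196877 -204.16049828  262.        ] [ 548.00481952 -200.92873885  262.        ] [ 579.37839415 -202.54461856  262.        ] 62.83031917452355
peg base/top [586.39946127 -67.60940195 245.        ] [590.40782639 -67.11834521 294.        ]
bar [509.44503229 329.81881141 150.        ] [408.47777283 294.49234219 150.        ] [458.96140256 312.1555768  150.        ] 106.9689062792778 -160.72789525135167
sleeve [460.5744598  315.14250645 150.        ]
rim [[496.  369.3  52. ]
 [522.7 295.2  52. ]
 [426.5 258.9  52. ]
 [399.8 333.6  52. ]] [461.24540894 314.25998812  52.        ]
```

View pics/e.png

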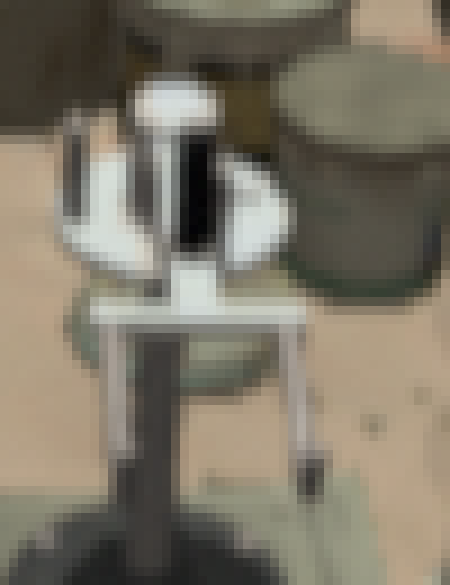

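```bash
cat >> h.py <<'E'
from scipy.spatial.transform import Rotation as Ro
def goal(x,y,z,yaw):
    """tool pointing straight down, tool y at yaw deg -> travel cm, twist deg"""
    s=status.sense(); R0=Ro.from_quat(s["orientation"],scalar_first=True)
    a=np.radians(yaw); ty=np.array([np.cos(a),np.sin(a),0]); tz=np.array([0,0,-1.]); tx=np.cross(ty,tz)
    R1=Ro.from_matrix(np.stack([tx,ty,tz],1))
    print("travel",(R0.inv().apply(np.array([x,y,z])-s["tcp_pos"])/10).round(2),"twist",(R0.inv()*R1).as_rotvec(degrees=True).round(2), "pos",s["tcp_pos"].round(1),"yaw",np.degrees(np.arctan2(*R0.as_matrix()[[1,0],1])).round(1),"f",s["ft_force"].round(2),"gap",round(s["finger_gap"],3),"t",round(s["t"],2),"q",s["qpos"].round(2))
E
python3 - <<'E'
from h import *
T=snapshot("top");S=snapshot("side")
c=lambda x,y:(x/6.6+255-.5,y/6.6+145-.5); f=lambda x,y:(x/9+258-.5,y/9+170-.5)
for y in(450,460,470,490): print("tipR",y,tri(T,c(720,93),S,f(310,y)))
goal(460,314,290,110)
for n,p,z in [("bar",(460,314,150),0)]: print(proj(S,p),proj(T,p))
for q in [(580.6-31+30,0,0)]: pass
a=np.radians(-92.5);u=np.array([np.cos(a),np.sin(a),0]);v=np.array([-u[1],u[0],0]);P=np.array([590,24.3,240])
for s in(-31,31):
  for r,z in((226,262),(204,232),(130,240)): print(s,r,z,proj(T,P+u*r+v*s+[0,0,z-240]),proj(S,P+u*r+v*s+[0,0,z-240]))
E
```

```text
tipR 450 (array([ 611.44261598, -204.99144696,  258.71528839]), np.float64(0.20405654544998653))
tipR 460 (array([ 611.81296941, -205.82127651,  255.29221233]), np.float64(0.27236887494364276))
tipR 470 (array([ 612.18414896, -206.65327738,  251.86119003]), np.float64(0.7499381714646026))
tipR 490 (array([ 612.92899518, -208.32382191,  244.97521705]), np.float64(1.7085234393286173))
travel [-37.6  -16.41  -3.37] twist [ -0.     0.   -33.22] pos [131.6 559.7 256.3] yaw 76.8 f [ 0.92  0.11 -0.05] gap 1.002 t 0.45 q [ 1.22  0.28  1.5  -0.    1.36 -0.12]
[236.60313356 165.74260925] [188.87449806 218.87548882]
-31 226 262 [363.28803431 180.15952419] [270.54105139 218.14361332]
-31 204 232 [353.2071768  181.43457954] [269.71412668 221.57317461]
-31 130 240 [328.08066429 180.7471201 ] [268.534498   205.08281808]
31 226 262 [363.11830421 158.4796775 ] [291.77030121 218.16139594]
31 204 232 [353.08606276 160.28564027] [290.25373304 221.58427584]
31 130 240 [328.07018889 159.46463302] [288.03392683 205.12120976]
```

```bash
python3 -m creep '{"travel":[[-10,-4.4,-3.4],[-19,-8.2,-3.4],[-37.6,-16.4,-3.4],[-37.6,-16.4,-3.4],[-37.6,-16.4,-3.4],[-37.6,-16.4,-3.4],[-37.6,-16.4,-3.4],[-37.6,-16.4,-3.4],[-37.6,-16.4,-3.4],[-37.6,-16.4,-3.4]],"twist":[[0,0,-10],[0,0,-20],[0,0,-33.2],[0,0,-33.2],[0,0,-33.2],[0,0,-33.2],[0,0,-33.2],[0,0,-33.2],[0,0,-33.2],[0,0,-33.2]],"hand":[1,1,1,1,1,1,1,1,1,1]}' 40
python3 - <<'E'
from h import *
W=snapshot("wrist");cv2.imwrite("pics/w1.png",W["frame"][:,:,::-1]);goal(460,314,290,110)
E
```

```text
t: 1.7
tcp_pos: [459.0, 314.9, 290.4]
orientation: [-0.0, -0.174, 0.985, 0.0]
ft_force: [-0.9, -0.7, 0.2]
finger_gap: 1.002
travel [-0.06 -0.12  0.04] twist [ 0.02 -0.01  0.08] pos [459.  315.  290.4] yaw 110.1 f [0.57 0.03 0.17] gap 0.999 t 1.75 q [ 0.48  0.23  1.48  0.    1.43 -1.45]
```

View pics/w1.png

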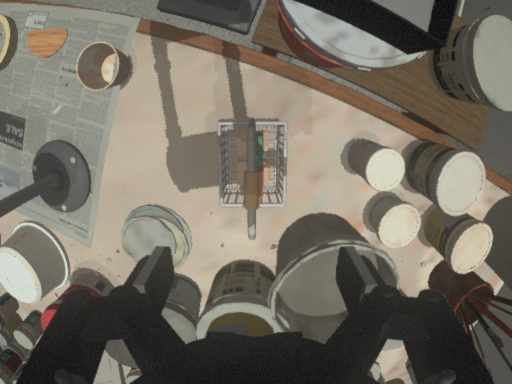

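The bar runs almost vertically at column ~251, with the sleeve at rows ~167–208. I'll cast fisheye rays onto z=150.

```bash
cat >> h.py <<'E'
def fonz(s,u,v,z):
    K=s["K"];x=np.array([(u-K[0,2])/K[0,0],(v-K[1,2])/K[1,1]]);r=np.linalg.norm(x)
    d=np.array([*(x/r*np.sin(r)),np.cos(r)]);c=-s["R"].T@s["t"];d=s["R"].T@d;return c+d*(z-c[2])/d[2]
E
python3 - <<'E'
from h import *
W=snapshot("wrist")
b=cv2.cvtColor(W["frame"],cv2.COLOR_RGB2BGR)[110:250,205:305];cv2.imwrite("pics/w1z.png",cv2.resize(b,None,fx=4,fy=4,interpolation=cv2.INTER_NEAREST))
for p in[(251,122),(251.5,234),(250.5,167),(251.5,208)]: print(p,fonz(W,*p,150).round(1))
E
```

```text
(251, 122) [405.  292.6 150. ]
(251.5, 234) [504.3 329.  150. ]
(250.5, 167) [442.7 305.8 150. ]
(251.5, 208) [479.  319.9 150. ]
```

View pics/w1z.png

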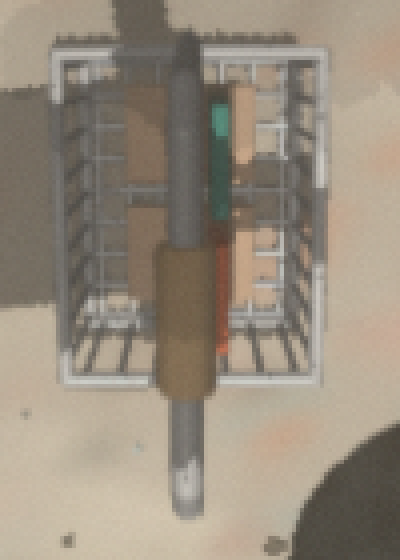

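```bash
python3 - <<'E'
from h import *
goal(463.5,314,156,110.1)
E
```

```text
travel [-0.38 -0.25 13.45] twist [ 0.02  0.01 -0.02] pos [459.  315.  290.5] yaw 110.1 f [ 0.48  0.4  -0.17] gap 1.0 t 1.8 q [ 0.48  0.23  1.48  0.    1.43 -1.45]
```

```bash
python3 -m creep '{"travel":[[-0.4,-0.2,3],[-0.4,-0.2,8],[-0.4,-0.2,12],[-0.4,-0.2,13.4],[-0.4,-0.2,13.4],[-0.4,-0.2,13.4],[-0.4,-0.2,13.4],[-0.4,-0.2,13.4],[-0.4,-0.2,13.4],[-0.4,-0.2,13.4],[-0.4,-0.2,13.4],[-0.4,-0.2,13.4]],"twist":[[0,0,0],[0,0,0],[0,0,0],[0,0,0],[0,0,0],[0,0,0],[0,0,0],[0,0,0],[0,0,0],[0,0,0],[0,0,0],[0,0,0]],"hand":[1,1,1,1,1,0,-0.5,-1,-1,-1,-1,-1]}' 40
python3 - <<'E'
from h import *
W=snapshot("wrist");cv2.imwrite("pics/w2.png",W["frame"][:,:,::-1]);goal(463.5,314,310,110.1)
E
```

```text
t: 3.3
tcp_pos: [464.7, 313.8, 156.9]
orientation: [0.0, -0.173, 0.985, 0.0]
ft_force: [-0.1, 0.3, 5.1]
finger_gap: 0.146
travel [  0.09   0.07 -15.31] twist [ 0.01  0.05 -0.12] pos [464.7 313.7 156.9] yaw 110.0 f [-0.38  0.35  5.69] gap 0.146 t 3.35 q [ 0.47  0.33  1.69  0.    1.12 -1.45]
```

View pics/w2.png

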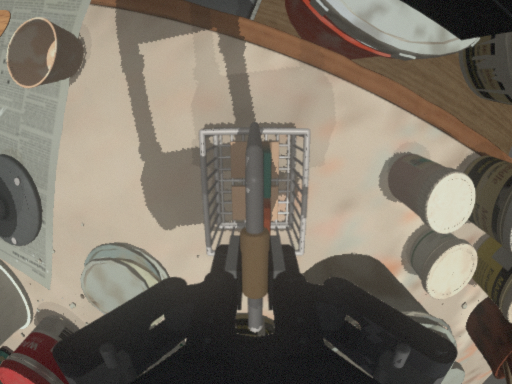

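The sleeve is held between the pads: the gap is 0.146, about 12–14 mm. Lifting now.

```bash
python3 -m creep '{"travel":[[0,0,-0.5],[0,0,-1.5],[0,0,-3],[0,0,-5],[0,0,-7],[0,0,-9],[0,0,-11],[0,0,-13],[0,0,-14.5],[0,0,-15.3],[0,0,-15.3]],"twist":[[0,0,0],[0,0,0],[0,0,0],[0,0,0],[0,0,0],[0,0,0],[0,0,0],[0,0,0],[0,0,0],[0,0,0],[0,0,0]],"hand":[-1,-1,-1,-1,-1,-1,-1,-1,-1,-1,-1]}' 50
python3 - <<'E'
from h import *
goal(420,150,310,105);goal(420,-200,310,95);goal(520,-260,310,87.5);goal(580.5,-260,310,87.5)
E
```

```text
t: 4.72
tcp_pos: [464.6, 313.7, 309.8]
orientation: [0.0, -0.173, 0.985, 0.0]
ft_force: [-0.4, -0.7, -2.0]
finger_gap: 0.144
travel [  9.79 -13.86  -0.04] twist [0.01 0.05 4.98] pos [464.6 313.7 309.8] yaw 110.0 f [-0.42 -0.7  -2.05] gap 0.144 t 4.72 q [ 0.47  0.23  1.44  0.    1.47 -1.45]
travel [ 21.74 -46.75  -0.05] twist [ 0.02  0.05 14.98] pos [464.6 313.7 309.8] yaw 110.0 f [-0.42 -0.7  -2.05] gap 0.144 t 4.72 q [ 0.47  0.23  1.44  0.    1.47 -1.45]
travel [ 1.439e+01 -5.581e+01 -5.000e-02] twist [2.000e-02 5.000e-02 2.248e+01] pos [464.6 313.7 309.8] yaw 110.0 f [-0.42 -0.7  -2.05] gap 0.144 t 4.72 q [ 0.47  0.23  1.44  0.    1.47 -1.45]
travel [ 8.710e+00 -5.787e+01 -4.000e-02] twist [2.000e-02 5.000e-02 2.248e+01] pos [464.6 313.7 309.8] yaw 110.0 f [-0.42 -0.7  -2.05] gap 0.144 t 4.72 q [ 0.47  0.23  1.44  0.    1.47 -1.45]
```

```bash
python3 -m creep '{"travel":[[1,-1.4,0],[3,-4.2,0],[5.5,-7.8,0],[8,-11.4,0],[9.8,-14,0],[11.2,-18,0],[12.7,-22,0],[14.1,-26,0],[15.6,-30,0],[17,-34,0],[18.5,-38,0],[20,-42,0],[21,-45,0],[20.7,-48,0],[19,-51,0],[17,-54,0],[15.9,-56,0],[14.9,-57.2,0],[14.9,-57.2,0]],"twist":[[0,0,0],[0,0,1],[0,0,2],[0,0,3],[0,0,4],[0,0,5],[0,0,6],[0,0,8],[0,0,10],[0,0,12],[0,0,14],[0,0,16],[0,0,18],[0,0,20],[0,0,22],[0,0,22.5],[0,0,22.5],[0,0,22.5],[0,0,22.5]],"hand":[-1,-1,-1,-1,-1,-1,-1,-1,-1,-1,-1,-1,-1,-1,-1,-1,-1,-1,-1]}' 50
python3 - <<'E'
from h import *
goal(580.5,-275,310,87.5)
T=snapshot("top");cv2.imwrite("pics/t3.png",T["frame"][:,:,::-1])
S=snapshot("side");cv2.imwrite("pics/s3.png",S["frame"][:,:,::-1])
E
```

```text
t: 7.1
tcp_pos: [519.7, -275.1, 308.4]
orientation: [-0.001, 0.022, 1.0, 0.001]
ft_force: [-0.0, 1.1, -2.9]
finger_gap: 0.141
travel [-6.08  0.28 -0.17] twist [ 0.06 -0.09 -0.04] pos [ 519.7 -275.1  308.4] yaw 87.5 f [-0.03  1.07 -2.87] gap 0.141 t 7.1 q [-0.61  0.27  1.38  0.    1.49 -2.13]
```

View pics/t3.png

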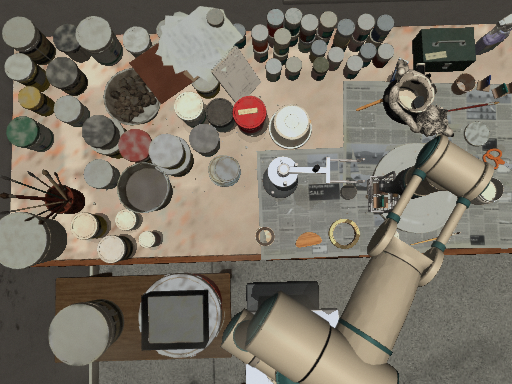

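View pics/s3.png

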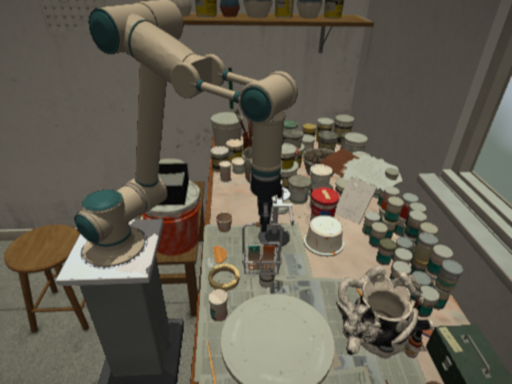

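The basket hangs level from the gripper, outside the prongs. I'll line it up across them.

```bash
python3 -m creep '{"travel":[[-1,0,0],[-2.5,0.1,0],[-4,0.2,0],[-5.5,0.3,0],[-6.1,0.3,-0.2],[-6.1,0.3,-0.2],[-6.1,0.3,-0.2],[-6.1,0.3,-0.2]],"twist":[[0,0,0],[0,0,0],[0,0,0],[0,0,0],[0,0,0],[0,0,0],[0,0,0],[0,0,0]],"hand":[-1,-1,-1,-1,-1,-1,-1,-1]}' 50
python3 - <<'E'
from h import *
goal(580.5,-210,310,87.5)
T=snapshot("top");cv2.imwrite("pics/t4.png",cv2.resize(T["frame"][140:220,265:405,::-1],None,fx=5,fy=5,interpolation=cv2.INTER_CUBIC))
S=snapshot("side");cv2.imwrite("pics/s4.png",cv2.resize(S["frame"][150:290,210:340,::-1],None,fx=4,fy=4,interpolation=cv2.INTER_CUBIC))
W=snapshot("wrist");cv2.imwrite("pics/w4.png",W["frame"][:,:,::-1])
E
```

```text
t: 8.2
tcp_pos: [580.5, -274.6, 311.4]
orientation: [-0.0, 0.022, 1.0, 0.0]
ft_force: [0.4, -0.3, -3.0]
finger_gap: 0.143
travel [0.28 6.46 0.14] twist [ 0.   -0.01 -0.05] pos [ 580.5 -274.6  311.4] yaw 87.5 f [ 0.44 -0.26 -3.05] gap 0.143 t 8.2 q [-0.55  0.36  1.25 -0.    1.53 -2.08]
```

View pics/t4.png

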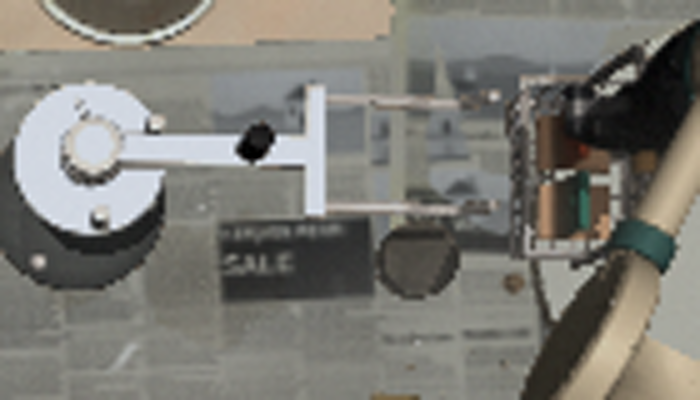

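View pics/s4.png

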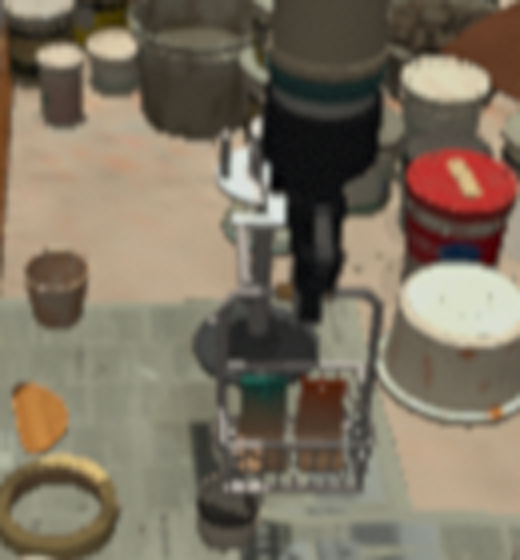

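View pics/w4.png

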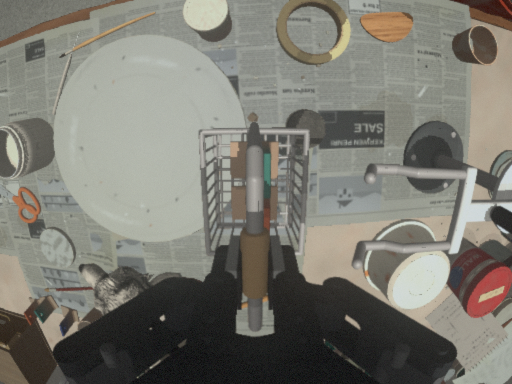

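The wrist view shows the prong tips at about (371,173) and (361,259), with the cross-piece at (465,175–250). I'll cast rays to those points.

```bash
python3 - <<'E'
from h import *
W=snapshot("wrist")
b=W["frame"][140:290,330:500,::-1];cv2.imwrite("pics/w4z.png",cv2.resize(b,None,fx=4,fy=4,interpolation=cv2.INTER_NEAREST))
np.savez("w4.npz",**W)
for z in(256,262): print([fonz(W,*p,z).round(1) for p in[(371,171),(361,255)]])
E
```

```text
[array([ 546.9, -199.1,  256. ]), array([ 607. , -200.6,  256. ])]
[array([ 545.3, -201.6,  262. ]), array([ 603.3, -203. ,  262. ])]
```

View pics/w4z.png

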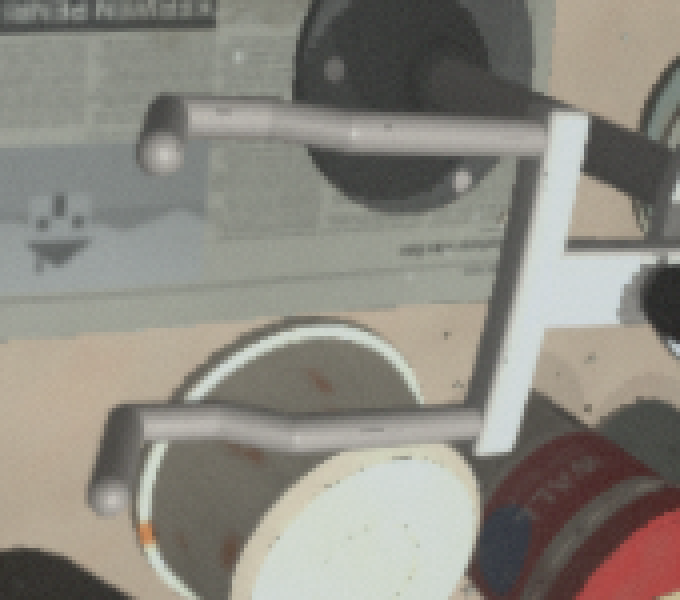

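```bash
python3 - <<'E'
from h import *
W=np.load("w4.npz")
for z in(250,256,260,264):
  a,b=fonz(W,369.9,177.2,z),fonz(W,356.8,263.5,z); print(z,a.round(1),b.round(1),((a+b)/2).round(1),np.linalg.norm(a-b).round(1),np.degrees(np.arctan2(*(b-a)[[1,0]])).round(2))
a,b=fonz(W,474.5,168.2,245),fonz(W,453,253,245);print("cross",a,b,np.linalg.norm(a-b),np.degrees(np.arctan2(*(b-a)[[1,0]])))
for p in[(253,125),(254,330),(254.5,236),(254.5,300)]: print("bar",fonz(W,*p,305).round(1))
goal(580,-215,300,87.5)
E
```

```text
250 [ 552.6 -197.1  250. ] [ 617.7 -200.6  250. ] [ 585.2 -198.9  250. ] 65.2 -3.06
256 [ 550.9 -199.6  256. ] [ 613.8 -203.   256. ] [ 582.4 -201.3  256. ] 63.0 -3.06
260 [ 549.7 -201.3  260. ] [ 611.2 -204.5  260. ] [ 580.5 -202.9  260. ] 61.5 -3.06
264 [ 548.6 -202.9  264. ] [ 608.6 -206.1  264. ] [ 578.6 -204.5  264. ] 60.1 -3.06
cross [ 549.26090334 -101.53930705  245.        ] [ 622.89727497 -107.42310718  245.        ] 73.87106558151025 -4.568424482642894
bar [ 512.3 -271.4  305. ]
bar [ 622.9 -276.   305. ]
bar [ 562.7 -273.   305. ]
bar [ 600.5 -274.7  305. ]
travel [0.34 5.95 1.15] twist [-0.    0.01 -0.04] pos [ 580.7 -274.6  311.5] yaw 87.5 f [-0.37  1.09 -2.16] gap 0.143 t 8.4 q [-0.55  0.36  1.25  0.    1.53 -2.08]
```

```bash
python3 -m creep '{"travel":[[0,0.7,0.3],[0.1,2,0.8],[0.2,3.7,1.3],[0.2,5.4,1.6],[0.3,7,1.6],[0.4,8.5,1.6],[0.4,9.2,1.6],[0.4,9.35,1.6],[0.4,9.35,1.6],[0.4,9.35,2.5],[0.4,9.35,3.5],[0.4,9.35,4.5],[0.4,9.35,5.2],[0.4,9.35,5.2]],"twist":[[0,0,0],[0,0,0],[0,0,0],[0,0,0],[0,0,0],[0,0,0],[0,0,0],[0,0,0],[0,0,0],[0,0,0],[0,0,0],[0,0,0],[0,0,0],[0,0,0]],"hand":[-1,-1,-1,-1,-1,-1,-1,-1,-1,-1,-1,-1,-1,-1]}' 50
python3 - <<'E'
from h import *
goal(581,-181,245,87)
T=snapshot("top");cv2.imwrite("pics/t5.png",cv2.resize(T["frame"][140:220,265:405,::-1],None,fx=5,fy=5,interpolation=cv2.INTER_CUBIC))
W=snapshot("wrist");cv2.imwrite("pics/w5.png",W["frame"][:,:,::-1])
E
```

```text
t: 10.15
tcp_pos: [580.7, -180.8, 258.3]
orientation: [-0.001, 0.022, 1.0, 0.0]
ft_force: [0.0, 0.1, -2.4]
finger_gap: 0.144
travel [-0.03 -0.02  1.33] twist [ 0.04 -0.1   0.47] pos [ 580.7 -180.8  258.3] yaw 87.5 f [ 0.02  0.13 -2.36] gap 0.144 t 10.15 q [-0.42  0.33  1.43  0.    1.39 -1.94]
```

View pics/t5.png

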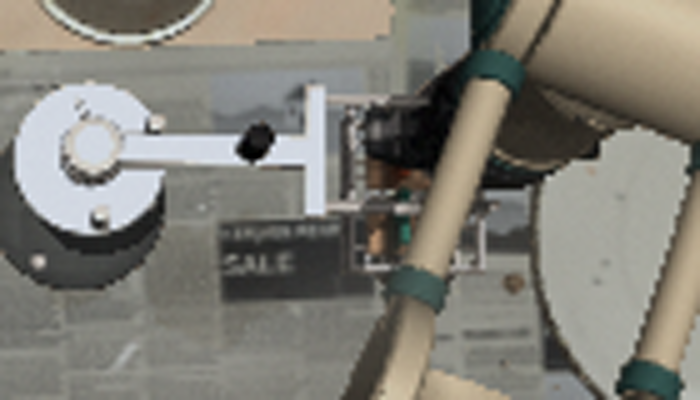

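View pics/w5.png

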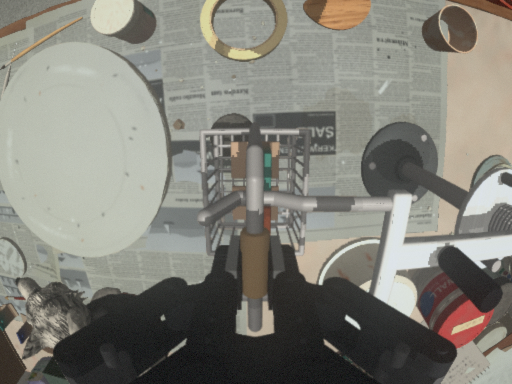

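The bar is between tips and cross-piece, just above the seat, with the prong passing under it at (262,200). I'll lower it gently.

```bash
python3 -m creep '{"travel":[[0,0,0.4],[0,0,0.8],[0,0,1.1],[0,0,1.1]],"twist":[[0,0,0.5],[0,0,0.5],[0,0,0.5],[0,0,0.5]],"hand":[-1,-1,-1,-1]}' 50;  python3 -m creep '{"travel":[[0,0,0.2],[0,0,0.2]],"twist":[[0,0,0],[0,0,0]],"hand":[-1,-1]}'
```

```text
t: 10.75
tcp_pos: [580.9, -180.9, 247.9]
orientation: [-0.0, 0.026, 1.0, 0.0]
ft_force: [0.4, 0.1, -2.3]
finger_gap: 0.149
t: 11.0
tcp_pos: [581.3, -181.1, 246.7]
orientation: [0.0, 0.026, 1.0, -0.0]
ft_force: [0.6, -1.0, -1.7]
finger_gap: 0.143
```

```bash
python3 -m creep '{"travel":[[0,0,0.2],[0,0,0.2]],"twist":[[0,0,0],[0,0,0]],"hand":[-1,-1]}';  python3 -m creep '{"travel":[[0,0,0.2],[0,0,0.2]],"twist":[[0,0,0],[0,0,0]],"hand":[-1,-1]}'
```

```text
t: 11.25
tcp_pos: [581.5, -181.1, 246.4]
orientation: [0.001, 0.026, 1.0, -0.0]
ft_force: [-1.2, 1.2, 6.5]
finger_gap: 0.144
t: 11.5
tcp_pos: [581.7, -181.1, 246.1]
orientation: [0.002, 0.026, 1.0, -0.001]
ft_force: [-3.6, 0.8, 13.1]
finger_gap: 0.141
```

The bar is seated: the force went from -2 N to +13 N at TCP z≈246. I'll relieve the push, then open.

```bash
python3 -m creep '{"travel":[[0,0,-0.3],[0,0,-0.3],[0,0,-0.3],[0,0,-0.3],[0,0,-0.3],[0,0,-0.3],[0,0,-0.3]],"twist":[[0,0,0],[0,0,0],[0,0,0],[0,0,0],[0,0,0],[0,0,0],[0,0,0]],"hand":[-1,-1,-0.6,-0.3,0,0,0]}'
python3 - <<'E'
from h import *
goal(581,-181,245,87)
W=snapshot("wrist");cv2.imwrite("pics/w6.png",W["frame"][:,:,::-1])
S=snapshot("side");cv2.imwrite("pics/s6.png",cv2.resize(S["frame"][150:290,210:340,::-1],None,fx=4,fy=4,interpolation=cv2.INTER_CUBIC))
E
```

```text
t: 12.38
tcp_pos: [581.1, -181.0, 245.2]
orientation: [-0.0, 0.026, 1.0, 0.0]
ft_force: [0.4, 0.1, -0.4]
finger_gap: 0.504
travel [ 0.01 -0.    0.02] twist [ 0.01 -0.   -0.02] pos [ 581.1 -181.   245.2] yaw 87.0 f [ 0.42  0.12 -0.4 ] gap 0.504 t 12.38 q [-0.42  0.33  1.45  0.    1.36 -1.93]
```

View pics/w6.png

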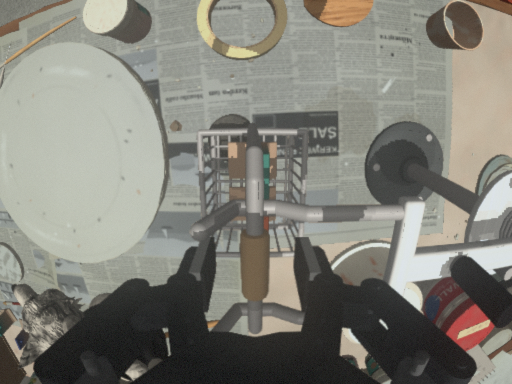

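View pics/s6.png

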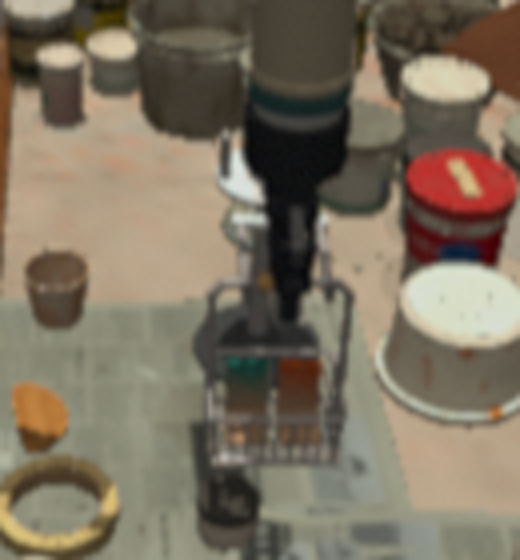

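The basket hangs on both prongs and the fingers are clear of the sleeve. I'll rise straight up, then move over the peg while turning 90°.

```bash
python3 -m creep '{"travel":[[0,0,-0.5],[0,0,-1.5],[0,0,-3],[0,0,-5],[0,0,-8],[0,0,-10],[0,0,-11],[0.1,1.5,-11],[0.1,4,-11],[0.1,7,-11],[0.1,9.5,-11],[0.1,11,-11],[0.1,11.5,-11],[0.1,11.5,-11],[0.1,11.5,-11],[0.1,11.5,-11],[0.1,11.5,-11],[0.1,11.5,-11]],"twist":[[0,0,0],[0,0,0],[0,0,0],[0,0,0],[0,0,0],[0,0,0],[0,0,0],[0,0,10],[0,0,20],[0,0,30],[0,0,40],[0,0,50],[0,0,60],[0,0,70],[0,0,80],[0,0,90],[0,0,90],[0,0,90]],"hand":[0,0,0,0,0,0,0,0,0,0,0,0,0,0,0,0,0,0]}' 50
python3 - <<'E'
from h import *
goal(585.5,-66,280,-3)
W=snapshot("wrist");cv2.imwrite("pics/w7.png",W["frame"][:,:,::-1]);np.savez("w7.npz",**W)
E
```

```text
t: 14.72
tcp_pos: [586.1, -66.1, 355.3]
orientation: [-0.0, 0.725, 0.689, -0.0]
ft_force: [0.8, 0.6, -0.2]
finger_gap: 0.503
travel [ 0.01 -0.06  7.53] twist [-0.01 -0.01  0.11] pos [586.1 -66.1 355.3] yaw -2.9 f [ 0.8   0.56 -0.17] gap 0.503 t 14.72 q [-0.23  0.26  1.28  0.    1.6  -0.18]
```

View pics/w7.png

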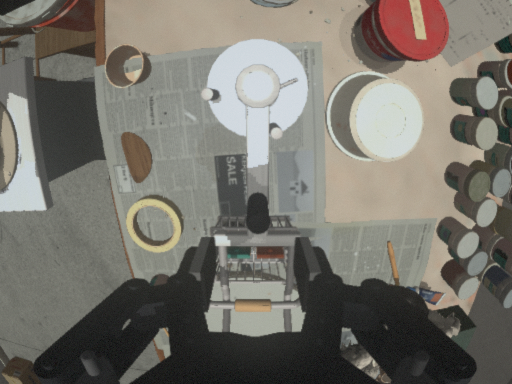

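The peg top shows at about (258,203). Behind it the sleeve lies across both prongs at (252,305).

```bash
python3 - <<'E'
from h import *
W=np.load("w7.npz")
b=W["frame"][60:330,190:330,::-1];cv2.imwrite("pics/w7z.png",cv2.resize(b,None,fx=2.2,fy=2.2,interpolation=cv2.INTER_CUBIC))
print(fonz(W,258,203,294),fonz(W,258,228,245),"hub",fonz(W,258,86,258),"sleeve",fonz(W,252,305,240),fonz(W,210,305,240),fonz(W,298,303,240))
E
```

```text
[589.5281726  -50.90159396 294.        ] [588.16276123 -91.43543699 245.        ] hub [593.52748764  23.15981012 258.        ] sleeve [ 578.27184526 -178.91619699  240.        ] [ 536.15822387 -177.87340746  240.        ] [ 624.13967151 -179.6204229   240.        ]
```

View pics/w7z.png

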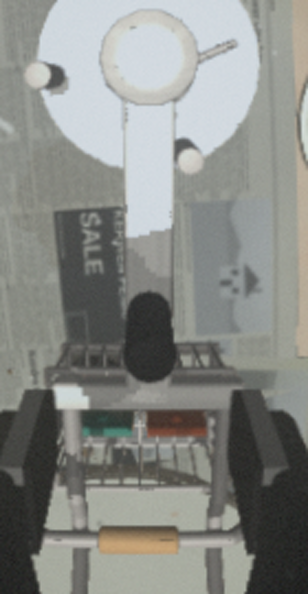

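```bash
python3 - <<'E'
from h import *
W=np.load("w7.npz")
print("cam",-W["R"].T@W["t"]);print("top",fonz(W,258.2,223.6,294),"base",fonz(W,257.3,200,245))
goal(586,-66,280,-3)
E
```

```text
cam [590.68658509  14.87894976 471.81308202]
top [588.98670318 -65.29002184 294.        ] base [588.76421773 -66.41059184 245.        ]
travel [ 0.01 -0.01  7.53] twist [-0.01 -0.01  0.08] pos [586.1 -66.1 355.3] yaw -2.9 f [ 0.36 -0.01 -0.01] gap 0.497 t 14.78 q [-0.23  0.26  1.28  0.    1.6  -0.18]
```

```bash
python3 -m creep '{"travel":[[0,0.1,1],[0,0.1,3],[0,0.1,5],[0,0.1,6.5],[0,0.1,7.5],[0,0.1,7.5],[0,0.1,7.5],[0,0.1,7.5],[0,0.1,7.5],[0,0.1,7.5],[0,0.1,7.5],[0,0.1,7.5]],"twist":[[0,0,0],[0,0,0],[0,0,0],[0,0,0],[0,0,0],[0,0,0],[0,0,0],[0,0,0],[0,0,0],[0,0,0],[0,0,0],[0,0,0]],"hand":[0,0,0,0,0,0,-0.2,-0.4,-0.6,-1,-1,-1]}' 20
python3 - <<'E'
from h import *
goal(586,-66,280,-3)
W=snapshot("wrist");cv2.imwrite("pics/w8.png",W["frame"][:,:,::-1])
T=snapshot("top");cv2.imwrite("pics/t8.png",cv2.resize(T["frame"][140:260,265:405,::-1],None,fx=5,fy=5,interpolation=cv2.INTER_CUBIC))
E
```

```text
t: 16.27
tcp_pos: [588.0, -66.3, 281.0]
orientation: [0.001, 0.726, 0.688, 0.001]
ft_force: [3.7, -0.1, 3.5]
finger_gap: 0.184
travel [ 0.01 -0.21  0.1 ] twist [ 0.15  0.01 -0.02] pos [588.  -66.3 281. ] yaw -3.0 f [ 3.68 -0.11  3.47] gap 0.184 t 16.27 q [-0.23  0.29  1.43  0.    1.42 -0.18]
```

View pics/w8.png

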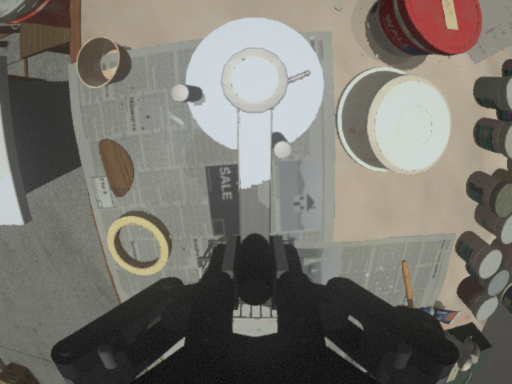

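View pics/t8.png

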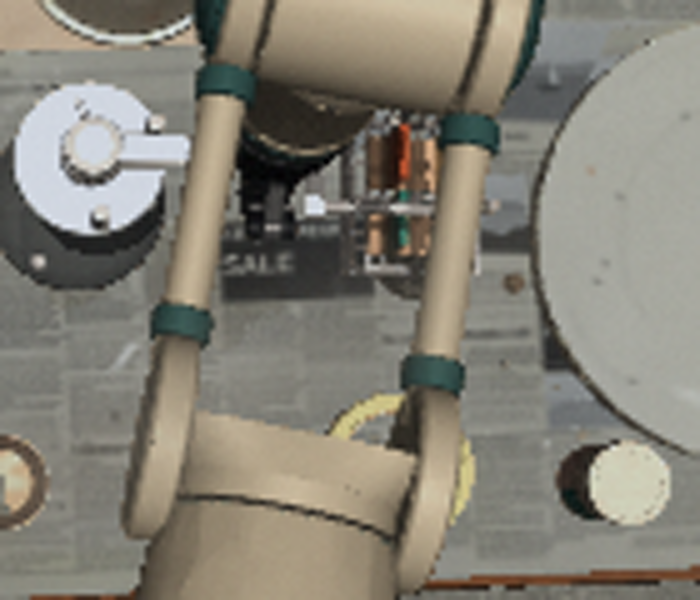

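The pads hold the peg (gap 0.184, about 16 mm). I'll swing it in small arcs of radius 9 cm about the pivot.

```bash
python3 -m creep '{"travel":[[0,-0.05,0],[0,-0.13,0],[0,-0.24,0],[0.01,-0.39,0],[0.02,-0.63,0],[0.04,-0.86,0],[0.07,-1.1,0],[0.1,-1.33,0],[0.14,-1.56,0],[0.18,-1.79,0],[0.23,-2.02,0],[0.29,-2.25,0],[0.35,-2.48,0],[0.42,-2.71,0],[0.49,-2.93,0],[0.54,-3.08,0]],"twist":[[0,0,0.3],[0,0,0.8],[0,0,1.5],[0,0,2.5],[0,0,4],[0,0,5.5],[0,0,7],[0,0,8.5],[0,0,10],[0,0,11.5],[0,0,13],[0,0,14.5],[0,0,16],[0,0,17.5],[0,0,19],[0,0,20]],"hand":[-1,-1,-1,-1,-1,-1,-1,-1,-1,-1,-1,-1,-1,-1,-1,-1]}' 20
python3 - <<'E'
from h import *
goal(586,-66,280,-23)
T=snapshot("top");cv2.imwrite("pics/t9.png",cv2.resize(T["frame"][140:260,265:405,::-1],None,fx=5,fy=5,interpolation=cv2.INTER_CUBIC))
S=snapshot("side");cv2.imwrite("pics/s9.png",cv2.resize(S["frame"][150:290,210:340,::-1],None,fx=4,fy=4,interpolation=cv2.INTER_CUBIC))
E
```

```text
t: 18.38
tcp_pos: [557.7, -59.3, 281.0]
orientation: [0.001, 0.834, 0.551, 0.001]
ft_force: [5.2, -0.4, 5.3]
finger_gap: 0.185
travel [0.49 2.87 0.11] twist [ 0.18 -0.05 -0.08] pos [557.7 -59.3 281. ] yaw -23.1 f [ 5.16 -0.35  5.3 ] gap 0.185 t 18.38 q [-0.23  0.24  1.49  0.    1.4   0.17]
```

View pics/t9.png

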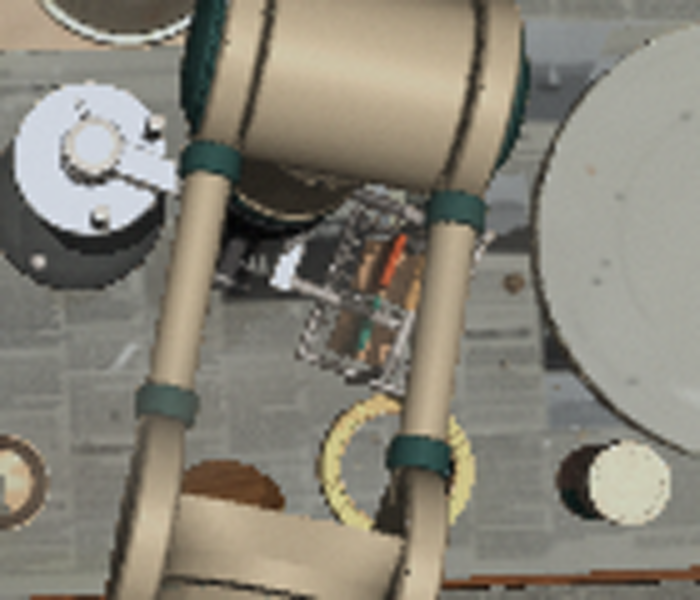

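View pics/s9.png

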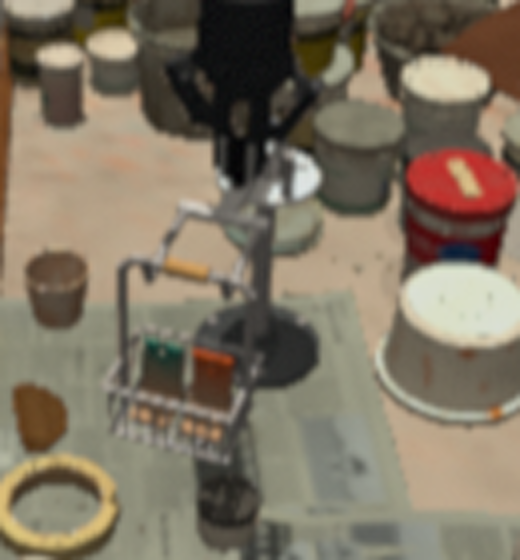

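The arm has swung 20° and the basket still hangs square on both prongs. Going on.

```bash
python3 -m creep '{"travel":[[0,-0.13,0],[0.01,-0.31,0],[0.02,-0.55,0],[0.03,-0.78,0],[0.06,-1.02,0],[0.09,-1.25,0],[0.12,-1.49,0],[0.17,-1.72,0],[0.21,-1.95,0],[0.27,-2.18,0],[0.33,-2.41,0],[0.39,-2.63,0],[0.47,-2.86,0],[0.54,-3.08,0]],"twist":[[0,0,0.8],[0,0,2],[0,0,3.5],[0,0,5],[0,0,6.5],[0,0,8],[0,0,9.5],[0,0,11],[0,0,12.5],[0,0,14],[0,0,15.5],[0,0,17],[0,0,18.5],[0,0,20]],"hand":[-1,-1,-1,-1,-1,-1,-1,-1,-1,-1,-1,-1,-1,-1]}' 20
python3 -m creep '{"travel":[[0,-0.2,0],[0.02,-0.43,0],[0.04,-0.66,0],[0.07,-0.9,0],[0.1,-1.13,0],[0.14,-1.36,0],[0.18,-1.6,0],[0.22,-1.83,0],[0.27,-2.06,0],[0.32,-2.29,0],[0.38,-2.5,0],[0.42,-2.63,0],[0.42,-2.63,0]],"twist":[[0,0,1],[0,0,2.5],[0,0,4],[0,0,5.5],[0,0,7],[0,0,8.5],[0,0,10],[0,0,11.5],[0,0,13],[0,0,14.5],[0,0,16],[0,0,17],[0,0,17]],"hand":[-1,-1,-1,-1,-1,-1,-1,-1,-1,-1,-1,-1,-1]}' 20
python3 - <<'E'
from h import *
goal(586,-66,280,-63)
s=status.sense();d=s["tcp_pos"][:2]-[590,24];print(np.hypot(*d),np.degrees(np.arctan2(d[1],d[0])))
T=snapshot("top");cv2.imwrite("pics/t10.png",cv2.resize(T["frame"][140:260,265:405,::-1],None,fx=5,fy=5,interpolation=cv2.INTER_CUBIC))
S=snapshot("side");cv2.imwrite("pics/s10.png",cv2.resize(S["frame"][150:290,210:340,::-1],None,fx=4,fy=4,interpolation=cv2.INTER_CUBIC))
E
```

```text
t: 20.23
tcp_pos: [532.0, -42.7, 281.0]
orientation: [0.001, 0.917, 0.398, 0.002]
ft_force: [6.6, -1.2, 3.5]
finger_gap: 0.181
t: 21.85
tcp_pos: [515.7, -22.4, 281.0]
orientation: [0.002, 0.966, 0.259, 0.002]
ft_force: [5.9, -3.5, 3.2]
finger_gap: 0.177
travel [3.91 7.29 0.14] twist [ 0.26 -0.13  2.97] pos [515.7 -22.4 281. ] yaw -60.0 f [ 5.94 -3.54  3.19] gap 0.177 t 21.85 q [-0.18  0.17  1.58 -0.    1.38  0.87]
87.62411670500308 -148.0104957901534
```

View pics/t10.png

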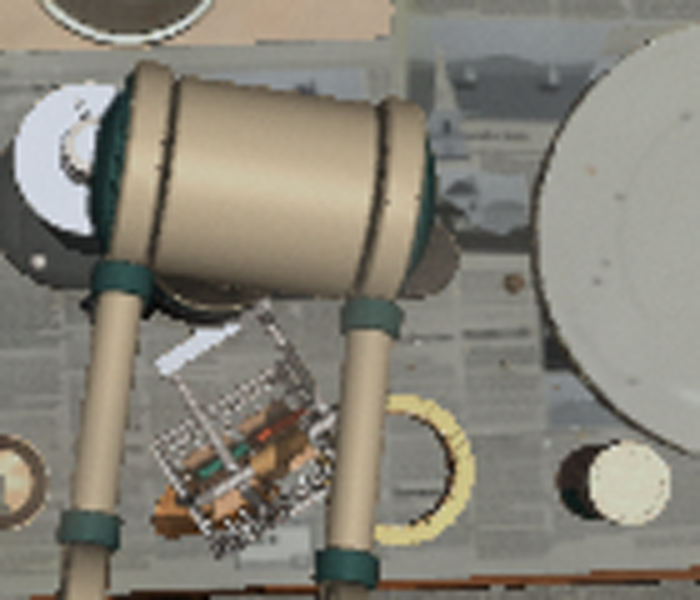

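View pics/s10.png

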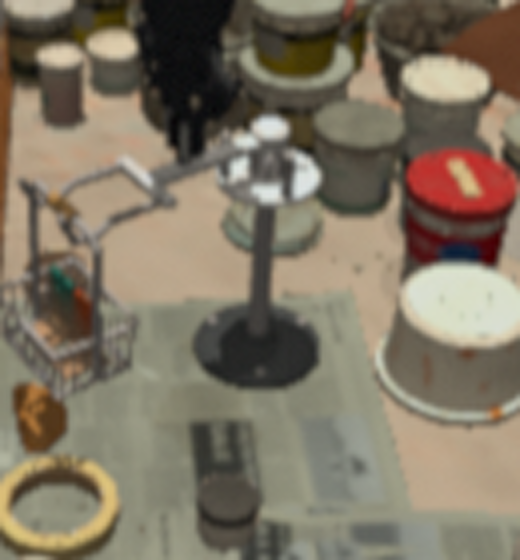

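The basket is hanging well at about 56°. I'll creep into the stop and watch for the force rise.

```bash
for i in 1; do python3 -m creep '{"travel":[[0,-0.15,0],[0.01,-0.31,0],[0.02,-0.47,0],[0.02,-0.47,0]],"twist":[[0,0,1],[0,0,2],[0,0,3],[0,0,3]],"hand":[-1,-1,-1,-1]}' 20; python3 -m creep '{"travel":[[0,-0.1,0],[0.01,-0.2,0],[0.01,-0.2,0]],"twist":[[0,0,0.7],[0,0,1.3],[0,0,1.3]],"hand":[-1,-1,-1]}' 20; done
```

```text
t: 22.45
tcp_pos: [513.4, -18.4, 281.0]
orientation: [0.002, 0.972, 0.233, 0.002]
ft_force: [5.8, -4.2, 4.7]
finger_gap: 0.179
t: 22.82
tcp_pos: [512.9, -17.3, 280.9]
orientation: [0.003, 0.975, 0.222, 0.002]
ft_force: [6.2, -5.2, 3.1]
finger_gap: 0.18
```

```bash
python3 -m creep '{"travel":[[0,-0.1,0],[0.01,-0.2,0],[0.01,-0.2,0]],"twist":[[0,0,0.5],[0,0,0.5],[0,0,0.5]],"hand":[-1,-1,-1]}' 20;python3 -m creep '{"travel":[[0,-0.1,0],[0.01,-0.2,0],[0.01,-0.2,0]],"twist":[[0,0,0],[0,0,0],[0,0,0]],"hand":[-1,-1,-1]}' 20
```

```text
t: 23.2
tcp_pos: [512.9, -17.1, 281.0]
orientation: [0.005, 0.976, 0.218, 0.002]
ft_force: [8.8, -9.7, 2.2]
finger_gap: 0.184
t: 23.58
tcp_pos: [512.8, -17.0, 281.0]
orientation: [0.007, 0.976, 0.218, 0.002]
ft_force: [10.8, -13.7, 0.2]
finger_gap: 0.183
```

The arm is at its stop: motion has ceased and the push has grown to about 17 N. I'll let it settle and check.

```bash
python3 -m creep '{"travel":[[0,0,0],[0,0,0],[0,0,0],[0,0,0],[0,0,0],[0,0,0],[0,0,0],[0,0,0]],"twist":[[0,0,0],[0,0,0],[0,0,0],[0,0,0],[0,0,0],[0,0,0],[0,0,0],[0,0,0]],"hand":[-1,-1,-1,-1,-1,-1,-1,-1]}' 20
python3 - <<'E'
from h import *
W=snapshot("wrist");cv2.imwrite("pics/w11.png",W["frame"][:,:,::-1])
T=snapshot("top");cv2.imwrite("pics/t11.png",cv2.resize(T["frame"][140:260,265:405,::-1],None,fx=5,fy=5,interpolation=cv2.INTER_CUBIC))
S=snapshot("side");cv2.imwrite("pics/s11.png",cv2.resize(S["frame"][150:290,190:340,::-1],None,fx=4,fy=4,interpolation=cv2.INTER_CUBIC))
E
```

```text
t: 24.58
tcp_pos: [512.8, -17.0, 281.0]
orientation: [0.007, 0.976, 0.218, 0.002]
ft_force: [10.3, -14.8, 1.5]
finger_gap: 0.18
```

View pics/w11.png

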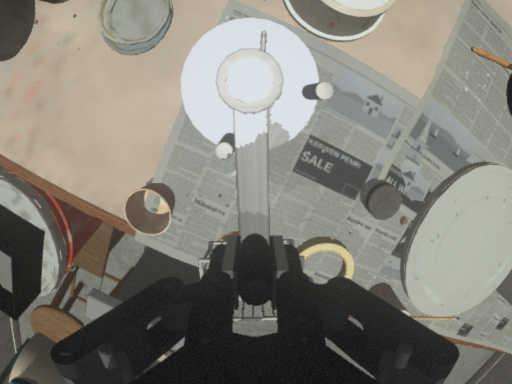

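View pics/t11.png

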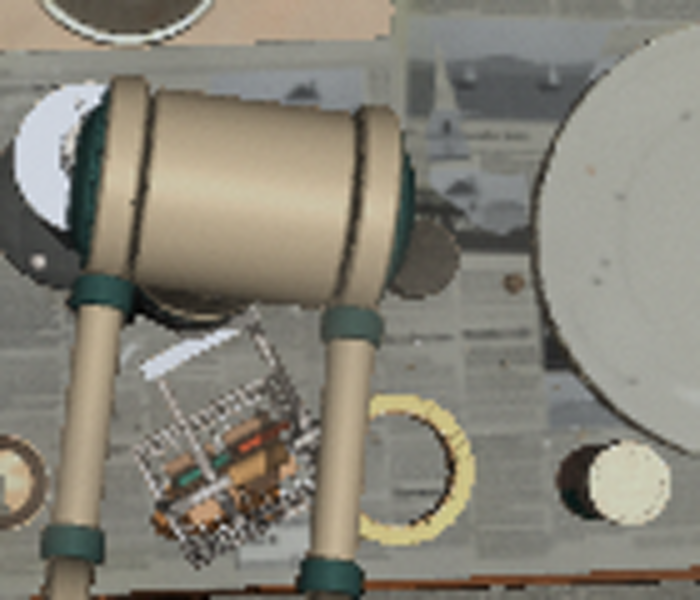

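View pics/s11.png

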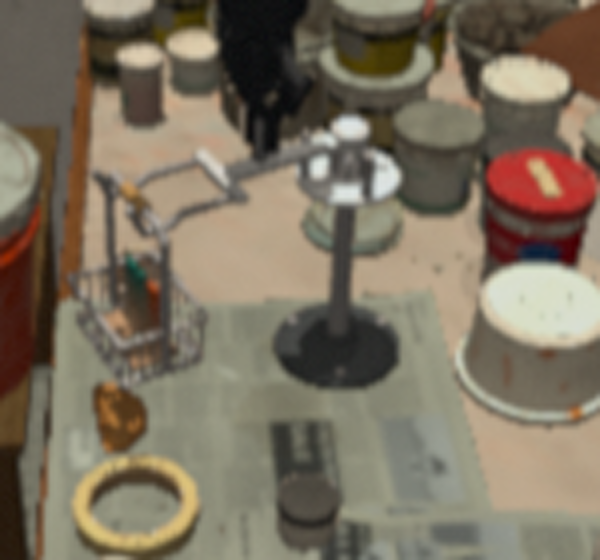

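The wrist view shows the arm against the left stop pin at (224,150). In the side crop the sleeve sits at about (135,197) between both prongs, with the basket hanging upright and clear of the rib and tape. Handing in.

```bash
python3 - <<'E'
from bench import order, status
print(order.close_job()); s=status.sense(); print(s["t"],s["tcp_pos"],s["ft_force"])
E
```

```text
the job is handed in; nothing more can be done
None
the job is handed in; nothing more can be done
```

The basket hangs on both hooks, and the robot is holding the arm against its stop. I handed the job in at about 25 s of the 67 s allowed.

- **Hanging the basket:** I gripped it by the bail's sleeve, carried it round the front of the stand and lowered the bar onto both prongs. I felt it seat at TCP z ≈ 246 mm, then let go with the arm still parked.
- **Swinging the arm:** I gripped the peg at 20 N and swung the arm in small steps. It stopped moving as the push rose from about 8 N to 18 N.
- **Last checks:** The TCP held still for 1 s with the peg still gripped and a steady push of about 18 N. In the pictures the arm lies against its stop pin, and the basket hangs upright on both prongs, clear of the table and the gripper. The other things in view look unmoved.
- **Not measured:** I judged the stop from the pin contact and the force rise, because I had no direct reading of the arm's angle. I estimate about 60°. My estimates of the hook and peg positions from different views differed by up to 5 mm, which caused no trouble.

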